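# Press the ajar sample box shut

## Robot

A 7-joint arm with a two-finger parallel gripper is mounted at the origin on a cart in front of the work surface, level with it; the furniture and walls round the work are solid. World frame = base frame: x ahead of the robot, y to its left, z up, the work surface at z = 0. Lengths are in m, angles in rad, forces in N, time in s.
With the tool pointing down it reaches from about 0.4 to 0.875 m from the base axis. Payload 19.3 kg.
Tool frame: the origin (TCP) lies on the centre line of the jaws, within the pads' length; the fingertips stand 11 mm ahead of it and the grasp point (between the pads) lies 8 mm behind it (arm.finger_overhang is the z of the fingertips in the tool frame, in m); z points along the fingers, y is the direction in which the jaws open and shut (so a half turn about z gives the same grasp; the last joint's range is limited). The gripper opens to 85 mm and grips with 20 to 120 N. Pads are 22 mm wide; open, the fingers measure 114 mm over their backs; the gripper's body (76 mm by 85 mm) begins 54 mm behind the grasp point. The pads swing forward as they close: fully open they stand 13 mm farther back than shut.
Start: joints at [-1.287, 0.521, -0.036, 1.599, 0.021, 1.021, -0.113], TCP at [0.217, 0.586, 0.242] pointing down, gripper open.
Joint ranges: [-2.91, 2.91], [-0.3, 2.13], [-1.5, 1.42], [0.17, 2.43], [-1.26, 4.41], [0.16, 1.93], [-2.52, 2.52]. Speed limits (rad/s): [1.89, 1.89, 2.39, 2.39, 3.01, 3.01, 3.01].

## Interface

Orientations are given as a rotation vector (axis times angle).
In Python, from bench import arm, solver, eyes, close_job gives the robot as it stands. Calls block until the motion is done:
- arm.reach(position, orientation): joint-space move of the TCP to a pose.
- arm.movel(position, frame=None, velocity=0.15, until_force=None): straight line of the TCP; frame=None keeps the orientation; velocity is the mean speed in m/s. With until_force (N) it stops when the force on the tool has changed by that much, and returns True; else False.
- arm.set_joints(angles): joint-space move.
- arm.gripper_open() and arm.gripper_close(): open the fingers fully, or close them until they stop; the grip force is fixed at half the most.
- arm.dwell(seconds).
- solver.inverse_kinematics(position, orientation): joint angles nearest the present ones, or None.
- eyes.read_camera(name): name is "scene" or "top"; returns a dict with "img" (480x640x3 uint8, blue, green, red), "depth" (480x640 float32, m along the optical axis (not along the pixel's ray), 0 where there is no reading), "K" (3x3 intrinsics, pixels), "R" (3x3) and "t" (3): a world point X has camera coordinates R X + t. Camera axes: x right, y down, z forward; pixel columns grow to the right and rows downward; lengths in m; the calibration is good to about 2 mm. A picture is of the moment at which its call begins.
A pose or a line that the arm cannot do raises arm.MotionError and nothing moves.
- close_job(): hands the job in, once; it reports no verdict.
Readings, each from a call of its own:
- arm.current_t(): time.
- arm.current_joint_positions(): joint angles.
- arm.current_qd(): joint speeds.
- arm.current_tau(): joint torques, N m.
- arm.current_tcp_pos(): TCP position.
- arm.current_tool_rot(): TCP orientation.
- arm.current_force(): force on the tool from outside, world axes, zero at the start.
- arm.current_moment(): the same for the moment, N m.
- arm.current_grip_width(): finger opening in m.
Only numpy, scipy, OpenCV 4.12 (cv2) and the standard library are available. Lean on these libraries where they do the work, as an engineer would, in place of code of your own. Each camera call takes 0.05 s, during which the arm holds its last target.

## Task

One of the three hinged sample boxes on the bench has its clear lid standing ajar. Press that lid down from above until it is fully closed, and press on the closed lid for a moment to be sure that it is seated; leave the box standing where it is and leave the two closed boxes alone.

Things in the scene. Friction and masses are not known exactly. Their poses are not given: they have to be found in the camera images.
- ajar_box: Loose 0.35 kg sample box, blue with a clear lid standing ajar; 96 (x) x 125 (y) x 65 mm high closed. Origin: centre of underside, z up, x to the back. Hinge line along y at x = 45, z = 43 mm; lid opens at the front, towards the robot. Closed, its flat top (x -42 to 43, y -62 to 62, z 65) may be pressed well forward of the hinge, e.g. at x = -22. Ajar, its front edge is up to 120 mm high.
- ajar_box_lid (a joint): Lid angle of the ajar box, rad: 0 = fully closed on a hard stop, growing as the lid swings up and back; 0.35 to 0.6 at the start. The hinge is stiff (0.2 N m, about 3 N of press near the front edge) without spring: the lid stays where it is left.
- closed_box_1: Another sample box of the same shape and size, its lid shut (and not able to open), with a small green roll of tape (64 mm wide, 13 mm high) lying on the lid. Loose. Origin: centre of the underside. To be left alone.
- closed_box_2: A third sample box of the same shape and size, its lid shut (and not able to open), nothing on it. Loose. Origin: centre of the underside. To be left alone.

How it is judged:
On the way:
1. the lid is pressed on while fully closed, with more than 2 N for 0.2 s (value of joint ajar_box_lid below 0.04 rad and (contact force between ajar_box and the fingers above 2 N or contact force between ajar_box and the arm above 2 N)), for 0.2 s.
At the end, for the whole second after the job is handed in: The lid of the ajar box is closed to within 0.04 rad (about 3 mm at the front edge); that box stands upright (within 0.1 rad), at rest and within 30 mm of where it stood; the two closed boxes are within 20 mm of where they stood (value of joint ajar_box_lid below 0.04 rad and distance of ajar_box from where it was at the start of the episode below 0.03 m and angle between ajar_box's own z axis and vertical below 0.1 rad and linear speed of ajar_box below 0.02 m/s and distance of each of closed_box_1, closed_box_2 from where it was at the start of the episode below 0.02 m); the robot touches nothing.
It fails at once if a closed box is pushed more than 20 mm from its place (distance of any of closed_box_1, closed_box_2 from where it was at the start of the episode above 0.02 m).
It also fails if it takes over 27 s, if anything falls off the work surface, if the arm or the gripper's body presses on something with over 40 N, if the wrist force passes 120 N, or if a joint passes its speed limit or range.

## Working session

There is one attempt and no reset: what is moved stays moved. The work goes in short steps, each a Python script; the robot and the scene stay as the last script left them, time stands still between calls to the robot, and variables do not carry over. Pictures are saved under pics/ and viewed, and the job is handed in when it is done.

```bash
mkdir -p pics; python3 - <<'E'
from bench import arm, eyes
import cv2,numpy as np
for n in("scene","top"):
    d=eyes.read_camera(n); cv2.imwrite(f"pics/{n}0.png",d["img"]); np.savez(f"{n}0.npz",**d)
    print(n,-d["R"].T@d["t"],d["R"].round(2).tolist(),(d["depth"]>0).mean())
print(arm.current_t(),arm.current_tool_rot(),arm.current_tcp_pos())
E
```

```text
scene [-0.09978983  0.55382704  0.51620338] [[-0.42, -0.91, 0.02], [-0.5, 0.21, -0.84], [0.75, -0.37, -0.55]] 0.9959602864583333
top [0.37968137 0.24337155 0.95954989] [[-0.01, -1.0, 0.03], [-0.98, 0.0, -0.19], [0.19, -0.03, -0.98]] 0.9960188802083333
0.1 [-5.52710687e-01 -3.09248430e+00  1.60857122e-03] [0.2164474  0.58601011 0.24179364]
```

View pics/scene0.png

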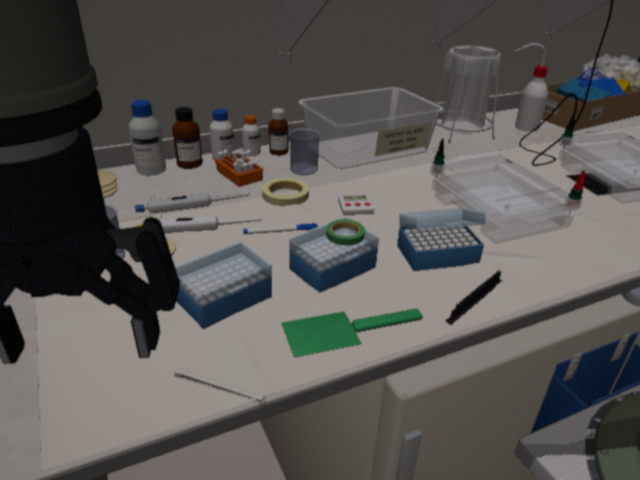

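View pics/top0.png

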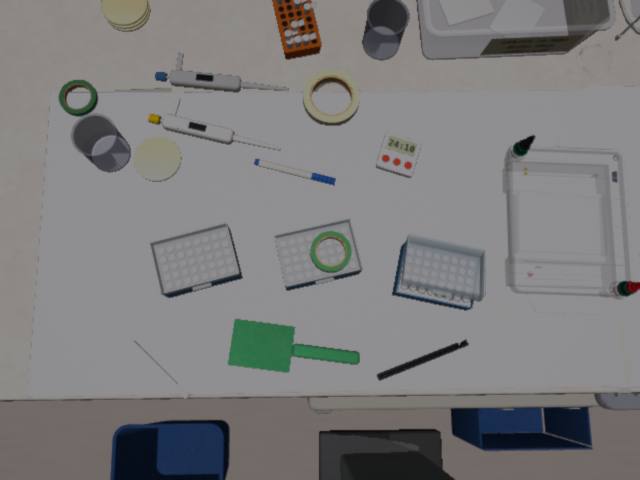

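The ajar box is the right-hand one, at about (440,272) in the top view. The closed ones are at (196,260) and (318,254, with the tape). I'll zoom in on the ajar box and measure it.

```bash
cat > h.py <<'E'
import numpy as np
def ray(d,u,v,z):
    K,R,t=d["K"],d["R"],d["t"]; c=-R.T@t
    r=R.T@np.linalg.solve(K,[u,v,1.]); return c+r*(z-c[2])/r[2]
def cloud(d):
    v,u=np.mgrid[:480,:640]; z=d["depth"]; K=d["K"]
    P=np.stack([(u-K[0,2])/K[0,0]*z,(v-K[1,2])/K[1,1]*z,z],-1)
    return (P-d["t"])@d["R"]
E
python3 - <<'E'
import cv2,numpy as np
from h import *
a=dict(np.load("top0.npz"));b=dict(np.load("scene0.npz"))
A=cv2.resize(a["img"][220:320,380:500],None,fx=5,fy=5,interpolation=2)
B=cv2.resize(b["img"][190:290,380:500],None,fx=5,fy=5,interpolation=2)
cv2.imwrite("pics/zA.png",A);cv2.imwrite("pics/zB.png",B)
for n,d in(("top",a),("scene",b)):
    P=cloud(d); print(n)
    x0=ray(a,440,272,0.05)
    m=(np.hypot(P[...,0]-x0[0],P[...,1]-x0[1])<.1)&(P[...,2]>.015)
    Q=P[m]; print(x0,len(Q),Q.min(0),Q.max(0),np.histogram(Q[:,2],np.arange(0,.15,.01)))
    hi=Q[Q[:,2]>.075]; print("hi",len(hi),hi.mean(0) if len(hi) else 0)
    hsv=cv2.cvtColor(d["img"],cv2.COLOR_BGR2HSV)
    bl=m&(hsv[...,0]>95)&(hsv[...,0]<125)&(hsv[...,1]>120)
    Qb=P[bl];print("blue",len(Qb),Qb.min(0),Qb.max(0),cv2.minAreaRect(Qb[:,:2].astype(np.float32)))
E
```

```text
top
[0.51339314 0.01476963 0.05      ] 5352 [ 0.45584589 -0.05543891  0.01510549] [0.57278769 0.08554269 0.09968627] (array([   0,   52,  113,  674,  143,   24,  755, 1117, 1476,  998,    0,
          0,    0,    0]), array([0.  , 0.01, 0.02, 0.03, 0.04, 0.05, 0.06, 0.07, 0.08, 0.09, 0.1 ,
       0.11, 0.12, 0.13, 0.14]))
hi 3065 [0.50249553 0.01777481 0.08637878]
blue 250 [ 0.4571529  -0.02959534  0.01510549] [0.56214247 0.08554269 0.04363804] ((0.4869314730167389, 0.04361611604690552), (0.14322681725025177, 0.06687894463539124), 42.836177825927734)
scene
[0.51339314 0.01476963 0.05      ] 4137 [ 0.45375656 -0.05159565  0.01501368] [0.57071848 0.08546256 0.10153067] (array([   0,  199,  417, 1026,  982,   23,   90,  188,  581,  596,   35,
          0,    0,    0]), array([0.  , 0.01, 0.02, 0.03, 0.04, 0.05, 0.06, 0.07, 0.08, 0.09, 0.1 ,
       0.11, 0.12, 0.13, 0.14]))
hi 1314 [0.49079616 0.02567219 0.08946553]
blue 1134 [ 0.45375656 -0.04843275  0.01501368] [0.56466394 0.08546256 0.04537456] ((0.5085827112197876, 0.016306594014167786), (0.1254754215478897, 0.08867054432630539), 76.68284606933594)
```

View pics/zA.png

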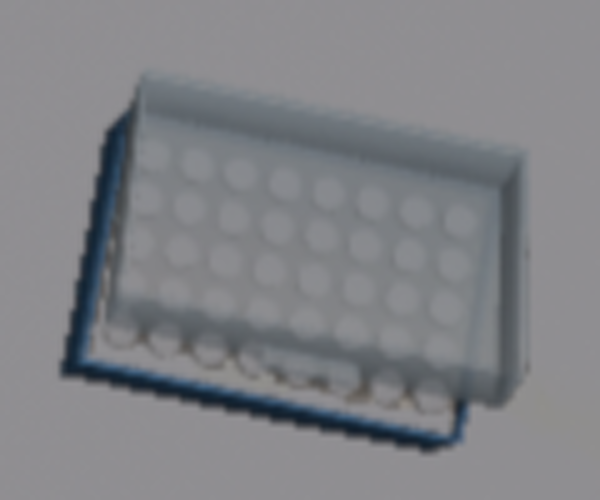

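View pics/zB.png

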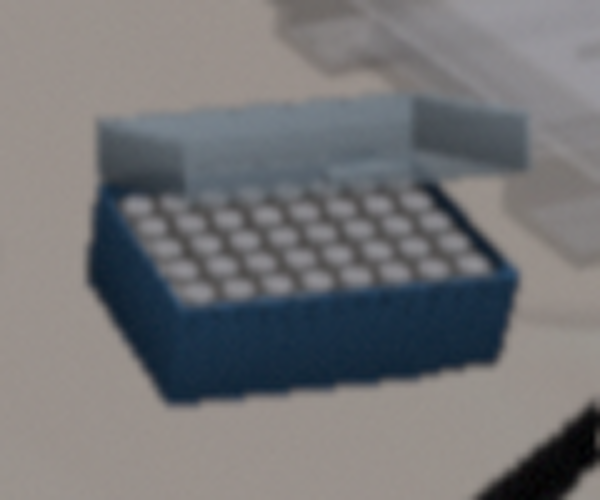

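The top view shows the blue front rim running from about (393,294) to (468,309), with the lid tilted back. Next I'll work out the box pose and move above it.

```bash
python3 - <<'E'
import cv2,numpy as np
from h import *
from bench import arm,solver
from scipy.spatial.transform import Rotation as Ro
a=dict(np.load("top0.npz"));b=dict(np.load("scene0.npz"))
L=ray(a,380+66/5,220+362/5,.043);R=ray(a,380+455/5,220+440/5,.043)
print("top rim",L,R,np.linalg.norm(L-R))
L2=ray(b,380+180/5,190+305/5,.043);R2=ray(b,380+515/5,190+272/5,.043);B2=ray(b,380+103/5,190+187/5,.043)
print("scene",L2,R2,np.linalg.norm(L2-R2),B2,np.linalg.norm(L2-B2))
yv=(L-R)[:2];yv/=np.linalg.norm(yv);xv=np.array([yv[1],-yv[0]])
yv2=(L2-R2)[:2];yv2/=np.linalg.norm(yv2)
c=((L+R)/2)[:2]+.048*xv; c2=((L2+R2)/2)[:2]+.048*np.array([yv2[1],-yv2[0]])
yaw=np.arctan2(xv[1],xv[0]);print(c,c2,yaw,np.arctan2(-yv2[0],yv2[1]))
c=(c+c2)/2
np.savez("box.npz",c=c,yaw=yaw)
p=c-.022*xv
best=None
for k in(0,np.pi):
    rot=(Ro.from_euler("z",yaw+k)*Ro.from_euler("x",np.pi)).as_rotvec()
    q=solver.inverse_kinematics([*p,.17],rot)
    q2=solver.inverse_kinematics([*p,.07],rot)
    print(k,q,q2)
    if q is not None and q2 is not None:
        s=np.abs(q-arm.current_joint_positions()).max()
        if best is None or s<best[0]:best=(s,rot)
print(p,best); np.savez("box.npz",c=c,yaw=yaw,p=p,rot=best[1])
E
```

```text
top rim [0.48207792 0.08962098 0.043     ] [ 0.45641822 -0.03357352  0.043     ] 0.12583840496351764
scene [0.48406847 0.08328444 0.043     ] [ 0.4562792  -0.03612737  0.043     ] 0.12260270913946379 [0.56044271 0.06464967 0.043     ] 0.07861475189907768
[0.51623957 0.01823605] [0.51692457 0.0126988 ] -0.20535008669006966 -0.22864824383843385
0 [-0.69531398  0.53109453  0.73417201  2.03127991 -0.51090266  0.76698581
 -1.42658466] [-0.48389221  0.65123444  0.44250638  2.08077521 -0.54647641  0.52298762
 -1.41464927]
3.141592653589793 [-0.29524408  0.42581232  0.17548742  2.01281701 -0.11063089  0.71178742
  1.31421336] [-0.17997051  0.59458305  0.02659409  2.06552282 -0.03214686  0.48186308
  1.23599594]
[0.4950443  0.01995345] (np.float64(1.3138201363290456), array([ 3.12504760e+00, -3.21996708e-01, -1.97166119e-17]))
```

```bash
python3 - <<'E'
import cv2,numpy as np
from bench import arm,eyes
z=np.load("box.npz");p=z["p"];rot=z["rot"]
arm.gripper_close()
arm.reach([*p,.20],rot)
print(arm.current_t(),arm.current_tcp_pos(),arm.current_force(),arm.finger_overhang,arm.current_grip_width())
d=eyes.read_camera("scene");e=eyes.read_camera("top")
cv2.imwrite("pics/pre.png",cv2.resize(np.hstack([d["img"][100:340,250:570],e["img"][180:420,300:620]]),(800,300)))
E
```

```text
3.125 [0.49516006 0.02072924 0.19992305] [0.98325338 0.34971712 0.62174852] 0.011 9.413391562604081e-05
```

View pics/pre.png

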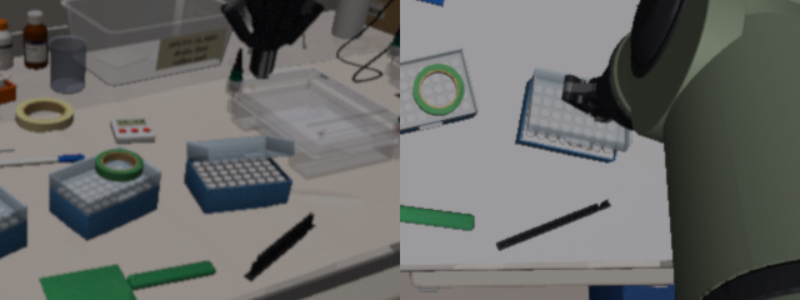

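The fingers (left panel at 265,65) are above the box, the boxes haven't moved, and the tool is clear. Next I'll press down.

```bash
python3 - <<'E'
import cv2,numpy as np
from bench import arm,eyes
z=np.load("box.npz");p=z["p"]
arm.movel([*p,.125])
f0=arm.current_force();print(f0)
r=arm.movel([*p,.066],velocity=.025,until_force=12)
print(r,arm.current_t(),arm.current_tcp_pos(),arm.current_force()-f0)
arm.dwell(.5)
print(arm.current_force()-f0)
d=eyes.read_camera("scene");e=eyes.read_camera("top")
cv2.imwrite("pics/press.png",cv2.resize(np.hstack([d["img"][100:340,250:570],e["img"][180:420,300:620]]),(800,300)))
E
```

```text
[-0.03882294 -0.33734424  0.28407527]
True 5.6333 [0.49483441 0.02000006 0.0752174 ] [-3.76314395  0.47945304 17.33467363]
[-4.02647555  0.45077669 14.57457593]
```

View pics/press.png

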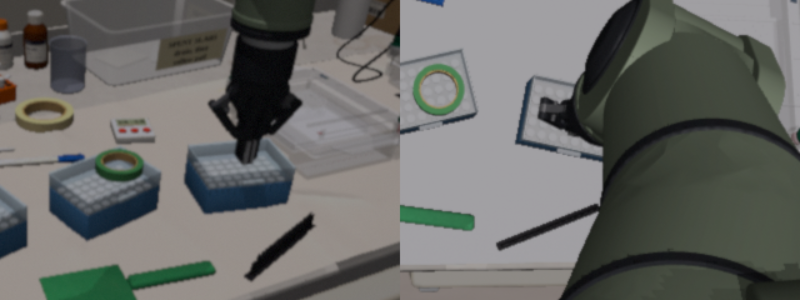

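The lid looks shut under the fingers. The tips are at z = 64 mm, matching the 65 mm closed top, and the press held at 14.6 N. I'll retreat and check.

```bash
python3 - <<'E'
import cv2,numpy as np
from bench import arm,eyes
from h import *
z=np.load("box.npz");p=z["p"];c=z["c"]
arm.movel([*p,.20],velocity=.1)
arm.reach([.35,.40,.25],z["rot"])
print(arm.current_t(),arm.current_force())
d=eyes.read_camera("scene");e=eyes.read_camera("top")
cv2.imwrite("pics/post.png",cv2.resize(np.hstack([d["img"][100:340,250:570],e["img"][180:420,300:620]]),(800,300)))
np.savez("top1.npz",**e)
yaw=float(z["yaw"]);M=np.array([[np.cos(yaw),np.sin(yaw)],[-np.sin(yaw),np.cos(yaw)]])
for d_ in(np.load("top0.npz"),e):
    P=cloud(d_);q=(P[...,:2]-c)@M.T
    m=(abs(q[...,0])<.07)&(abs(q[...,1])<.08)&(P[...,2]>.03);x=q[m];zz=P[m][:,2]
    print([(round(s,3),zz[(abs(x[:,0]-s)<.006)&(abs(x[:,1])<.04)].mean().round(4)) for s in(-.035,-.02,0,.02,.035)],x.min(0),x.max(0))
E
```

```text
9.15 [ 0.63765978  0.09149948 -0.30445747]
[(-0.035, np.float64(0.075)), (-0.02, np.float64(0.0915)), (0, np.float64(0.0827)), (0.02, np.float64(0.0739)), (0.035, np.float64(0.0672))] [-0.04939931 -0.06463916] [0.04613866 0.06187972]
[(-0.035, np.float64(0.0635)), (-0.02, np.float64(0.0633)), (0, np.float64(0.0635)), (0.02, np.float64(0.0631)), (0.035, np.float64(0.0634))] [-0.05467746 -0.06428861] [0.0372254  0.06208223]
```

View pics/post.png

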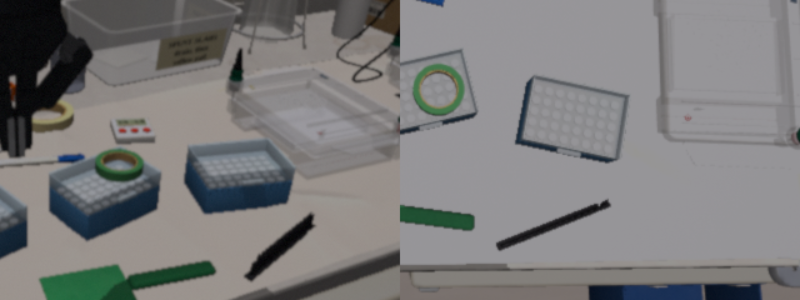

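The lid is flat and closed, the box is in place, and the arm is clear.

```bash
python3 -c "
from bench import arm,close_job
print(arm.current_qd().round(4),arm.current_t());close_job()"
```

```text
[-0.0018  0.0006 -0.0024 -0.0026  0.0002  0.0024 -0.0018] 9.25
the job is handed in; nothing more can be done
```

I closed the ajar lid with the shut fingers, pressing straight down about 22 mm forward of the box centre. Once it was shut I held it at about 14.6 N for 0.5 s, then moved the arm clear and handed the job in at 9.25 s.

- **Lid:** the depth reading of the top is level at 63.1–63.5 mm from front to back. That is about 1.5 mm under the nominal 65 mm, within the 2 mm calibration error.
- **Boxes:** in the last pictures the pressed box is upright and its left side and front-left corner sit where they did before. The tape box also looks unmoved. I judged both by eye and did not measure how far any box moved. The third box was mostly out of the cropped last pictures, but the arm never came down near it.
- **Disagreement:** before pressing, the two camera views put the box centre about 5 mm apart in y. I used the mean, and that was harmless for this press.

No check failed.

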